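Fit the nested lids on the parts tin, then lift off the outer cover alone

TASK

Pick up the set of two nested lids by the bar in its middle, which belongs to the inner lid, carry both together, level, to the open parts tin and lower them gently, without letting go early, onto the tin's two locating pins until the inner lid sits fully home on the rim. Then let go of the middle bar, take the outer cover by its own grip at its end and lift it off alone, leaving the inner lid seated, the tin where it stands and the other things on the benches in peace. Finish while still holding the cover, roughly level and still, about a hand's width (10 cm) above where it sat, with the gripper touching nothing but the cover: the cover goes to be labelled next while the inner lid keeps dust off the parts.

Things in the scene. Friction and masses are not known exactly. Their poses are not given: they have to be found in the camera images.
- tin: Open rectangular metal parts tin, 140 (x) x 100 (y) x 60 mm high, 3 mm walls, about 0.95 kg, loose, on the bench to the robot's right. Origin: centre of its underside; z up, x along its long side. Two locating pins stand on the rim plane (z = 60 mm) at its short ends, at x = +58 and -58 mm, y = 0.
- pin (a point): Foot, on the rim plane, of the tin's pin at x = +58 mm; the other is its twin at -58 mm. The pins are 9 mm thick for the lower 6 mm and taper to 3 mm at their tips, 14 mm above the rim.
- inner_lid: Inner lid (about 0.24 kg), loose, mostly hidden under the outer cover. Origin: centre of the underside of its plug (92x80 mm, 14 mm deep); z up, x along its long side. Above the plug is a 140x100x4 mm plate that comes to rest on the tin's rim: seated, this origin is 46 mm above the tin's origin, on its axis, long sides parallel (either way round fits).
- hole (a point): Centre, at the underside of the inner lid's plate (14 mm above its origin), of the 12x12 mm square hole at x = +58 mm, y = 0; its twin is at x = -58 mm. The tin's pins go through them. Covered by the outer cover.
- inner_grip (a point): Grip point of the inner lid, on its upright dark middle bar (32 mm along x, 14 mm thick along y; pinch along y), which stands up through the cover's window: 62 mm above the inner lid's origin, 25 mm above the cover's top face, 13 mm below the bar's top. Nothing ties the lids together: the cover rests on the inner lid, so lifting by this bar carries both.
- cover: Outer cover (about 0.17 kg), loose: upside-down metal cap 151 (x) x 111 (y) x 29 mm high with a 48x30 mm window in the middle. Origin: centre of its lower edge's plane; z up, x along its long side. Nested, its origin is 8 mm above the inner lid's origin, axes parallel; its skirt surrounds the inner lid's plate with 3 mm play and reaches 6 mm below the plate.
- cover_grip (a point): Grip point on the cover's own dark upright block (26 mm along x, 14 mm thick along y; pinch along y) at its -x end: 52 mm from the cover's middle, 54 mm above its origin, 25 mm above its top face, 13 mm below the block's top. This end starts towards the robot.
- packing_block: Bystander, not part of the job: wooden block 40x60x20 mm lying flat beside the tin. Origin: centre of its underside.
- blue_tape: Bystander, not part of the job: 84 mm roll of tape, 19 mm high, lying flat beyond the tin. Origin: centre of its underside.
- hex_key: Bystander, not part of the job: 95 mm hex key lying flat near the lid set. Origin: centre of its underside.
- tape_measure: Bystander, not part of the job: 77x32 mm tape measure, 68 mm high, left of the lid set. Origin: centre of its underside.
- screwdriver: Bystander, not part of the job: 160 mm screwdriver lying nearer the robot than the lid set. Origin: centre of its underside.

How it is judged:
On the way:
1. the inner lid is fully seated on the tin's pins and rim, the cover still resting on it, and the middle bar has been let go (horizontal distance between inner_lid and tin below 0.005 m and z of inner_lid in the frame of tin between 0.042 and 0.0495 m and angle between the x axis of inner_lid and the x axis of tin, either way round below 0.08 rad and angle between the z axis of inner_lid and the z axis of tin, either way round below 0.05 rad and z of cover in the frame of inner_lid below 0.012 m and angle between the z axis of cover and the z axis of inner_lid, either way round below 0.06 rad and contact force between the fingers and inner_lid below 0.1 N), for 0.2 s.
At the end, for the whole second after the job is handed in: Inner lid on the tin: centred within 5 mm, height within 4 mm, parallel within 0.08 rad, flat within 0.05 rad, at rest, untouched. Cover held by the fingers (over 2 N), under 30 mm/s, tilt under 0.35 rad, 60 to 250 mm above where it sat and within 100 mm sideways, touching nothing else (horizontal distance between inner_lid and tin below 0.005 m and z of inner_lid in the frame of tin between 0.042 and 0.0495 m and angle between the x axis of inner_lid and the x axis of tin, either way round below 0.08 rad and angle between the z axis of inner_lid and the z axis of tin, either way round below 0.05 rad and z of cover in the frame of inner_lid between 0.068 and 0.258 m and horizontal distance between cover and tin below 0.1 m and angle between cover's own z axis and vertical below 0.35 rad and contact force between the fingers and cover above 2 N and linear speed of cover below 0.03 m/s and linear speed of inner_lid below 0.02 m/s and contact force between each of the arm, the fingers and inner_lid below 0.1 N and contact force between cover and inner_lid below 0.05 N and contact force between cover and tin below 0.05 N and contact force between the fingers and tin below 0.1 N and height (world z) of cover above 0.11 m and angle between tin's own z axis and vertical below 0.05 rad and contact force between cover and packing_block below 0.05 N and contact force between cover and blue_tape below 0.05 N and contact force between cover and hex_key below 0.05 N and contact force between cover and tape_measure below 0.05 N and contact force between cover and screwdriver below 0.05 N); the arm keeps its last pose, push and grip.
It fails at once if the cover is taken off the inner lid (by more than 8 mm) while the inner lid is not seated on the tin (z of cover in the frame of inner_lid above 0.016 m and not (horizontal distance between inner_lid and tin below 0.005 m and z of inner_lid in the frame of tin between 0.042 and 0.0495 m and angle between the x axis of inner_lid and the x axis of tin, either way round below 0.08 rad and angle between the z axis of inner_lid and the z axis of tin, either way round below 0.05 rad)).
It fails at once if the lid set is let go over the tin while it is still more than 15 mm above its seat (horizontal distance between inner_lid and tin below 0.08 m and z of inner_lid in the frame of tin above 0.061 m and contact force between the fingers and inner_lid below 0.05 N).
It fails at once if the inner lid is tipped (over 0.4 rad) or slammed onto the tin (over 60 N) (angle between inner_lid's own z axis and vertical above 0.4 rad or contact force between inner_lid and tin above 60 N).
It fails at once if the tin is shoved more than 25 mm or tipped (distance of tin from where it was at the start of the episode above 0.025 m or angle between tin's own z axis and vertical above 0.2 rad).
It fails at once if a bystander is pushed more than 30 mm (distance of any of packing_block, blue_tape, hex_key, tape_measure, screwdriver from where it was at the start of the episode above 0.03 m).
It also fails if it takes over 45 s, if anything falls off the work surface, if the arm or the gripper's body presses on something with over 40 N, if the wrist force passes 120 N, or if a joint passes its speed limit or range.

ROBOT

A 6-joint arm with a two-finger parallel gripper is mounted at the origin on a cart in front of the work surface, level with it; the furniture and walls round the work are solid. World frame = base frame: x ahead of the robot, y to its left, z up, the work surface at z = 0. Lengths are in m, angles in rad, forces in N, time in s.
With the tool pointing down it reaches from about 0.35 to 0.8 m from the base axis. Payload 7.3 kg.
Tool frame: the origin (TCP) lies between the finger pads; the fingertips stand 25 mm ahead of it and the grasp point (between the pads) lies 6 mm ahead of it (r.tip_extent is the distance from the TCP to the fingertips, in m); z points along the fingers, y is the direction in which the jaws open and shut (so a half turn about z gives the same grasp; the last joint's range is limited). The gripper opens to 85 mm and grips with 20 to 120 N. Pads are 22 mm wide; open, the fingers measure 114 mm over their backs; the gripper's body (76 mm by 85 mm) begins 54 mm behind the grasp point. The pads swing forward as they close: fully open they stand 13 mm farther back than shut.
Start: joints at [0.981, 0.342, 1.524, -0, 1.275, -0.146], TCP at [0.225, 0.474, 0.224] pointing down, gripper open.
Joint ranges: [-2.53, 2.53], [-0.77, 2.02], [0.04, 2.7], [-1, 4.14], [0.28, 2.66], [-3.11, 3.11]. Speed limits (rad/s): [2.57, 2.57, 3.14, 3.14, 3.14, 3.14].

INTERFACE

Orientations are given as a unit quaternion [x, y, z, w].
In Python, from workcell import r, command_gripper, optics gives the robot as it stands. The module is installed in compiled form; this text tells all that it offers. Calls block until the motion is done:
- r.reach(position, orientation): joint-space move of the TCP to a pose.
- r.move_straight(position, orientation=None, speed=0.15, max_force=None): straight line of the TCP; orientation=None keeps the orientation; speed is the mean speed in m/s. With max_force (N) it stops when the force on the tool has changed by that much, and returns True; else False.
- r.movej(angles): joint-space move.
- command_gripper(opening, force=None): finger opening in m; force is the grip in N (None keeps the last); returns when the fingers have stopped.
- r.hold(seconds).
- r.solve_ik(position, orientation): joint angles nearest the present ones, or None.
- r.read_state(): the state.
- optics.get_image(name): name is "scene" or "top" or "wrist"; returns (picture, depth): 384x512x3 uint8, red, green, blue; 384x512 float32, m along the optical axis (not along the pixel's ray), 0 where there is no reading.
- optics.camera_model(name): a dict with "K" (3x3 intrinsics, pixels), "R" (3x3) and "t" (3): a world point X has camera coordinates R X + t; the wrist camera has in their place "tool_from_camera" (4x4, takes a point from camera to tool coordinates, whose origin is the TCP and whose axes are the flange's). Camera axes: x right, y down, z forward; pixel columns grow to the right and rows downward; lengths in m; the calibration is good to about 2 mm. A picture is of the moment at which its call begins: read the wrist's pose just before it. camera_model takes no time and is no camera call.
A pose or a line that the arm cannot do raises r.PlanningError and nothing moves.
- r.finish_job(): hands the job in, once; it reports no verdict.
The state is a dict: "time_s": time; "joint_positions": joint angles; "dq": joint speeds; "tau": joint torques, N m; "eef_pos": TCP position; "eef_rot": TCP orientation; "contact_force": force on the tool from outside, world axes, zero at the start; "torque": the same for the moment, N m; "grip_width": finger opening in m.
Only numpy, scipy, OpenCV 4.12 (cv2) and the standard library are available. Lean on these libraries where they do the work, as an engineer would, in place of code of your own. Each camera call takes 0.05 s, during which the arm holds its last target.

## Working session

There is one attempt and no reset: what is moved stays moved. The work goes in short steps, each a Python script; the robot and the scene stay as the last script left them, time stands still between calls to the robot, and variables do not carry over. Pictures are saved under pics/ and viewed, and the job is handed in when it is done.

```bash
mkdir -p pics; python3 - <<'E'
from workcell import r,optics
import numpy as np,cv2
for n in ["scene","top","wrist"]:
    s=r.read_state()
    p,d=optics.get_image(n); cv2.imwrite(f"pics/{n}0.png",p[:,:,::-1]); np.savez(f"{n}0.npz",p=p,d=d)
    m=optics.camera_model(n); print(n,{k:np.round(v,4).tolist() if not isinstance(v,str) else v for k,v in m.items()},(d>0).mean())
print(s)
E
```

```text
scene {'K': [[355.1969, 0.0, 256.7691], [0.0, 355.1969, 192.9106], [0.0, 0.0, 1.0]], 'R': [[0.7494, -0.6618, -0.0184], [-0.2815, -0.2933, -0.9136], [0.5993, 0.6899, -0.4061]], 't': [-0.3154, 0.247, 0.8345]} 0.8545633951822916
top {'K': [[371.6689, 0.0, 247.7618], [0.0, 371.6689, 196.6677], [0.0, 0.0, 1.0]], 'R': [[0.0212, -0.9998, 0.0015], [-0.988, -0.0212, -0.1531], [0.1531, 0.0018, -0.9882]], 't': [0.0584, 0.5224, 1.2281]} 0.995941162109375
wrist {'K': [[277.0005, 0.0, 251.6983], [0.0, 277.0005, 197.5575], [0.0, 0.0, 1.0]], 'tool_from_camera': [[0.0009, -0.9443, -0.329, 0.084], [1.0, 0.0005, 0.0012, 0.0005], [-0.001, -0.329, 0.9443, -0.1491], [0.0, 0.0, 0.0, 1.0]]} 0.996124267578125
{'time_s': 0.1, 'joint_positions': array([ 9.80994415e-01,  3.42635773e-01,  1.52492834e+00,  1.23763028e-05,
        1.27541306e+00, -1.46006775e-01]), 'dq': array([ 0.00155332, -0.00265739, -0.00326753,  0.00018468,  0.00134025,
       -0.00117184]), 'tau': array([ 2.70698409e-03, -4.34445548e+01, -2.46490753e+01,  7.00925014e-06,
        4.68172642e-03,  1.77734955e-05]), 'eef_pos': array([0.22518851, 0.47383784, 0.22320204]), 'eef_rot': array([ 2.20082770e-01,  9.75480956e-01, -6.43809451e-04, -2.54502430e-04]), 'contact_force': array([0.33808754, 0.39004221, 2.02893157]), 'torque': array([-0.00073784,  0.0258408 , -0.02739749]), 'grip_width': 0.08510596791019791}
```

View pics/scene0.png

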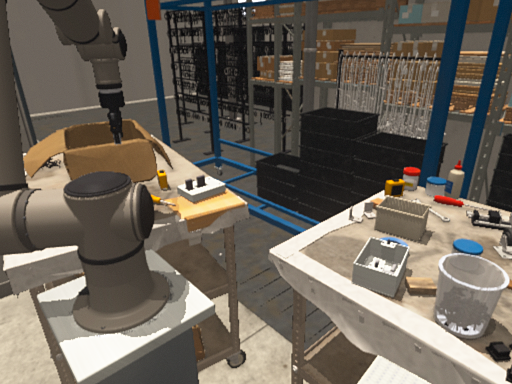

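View pics/top0.png

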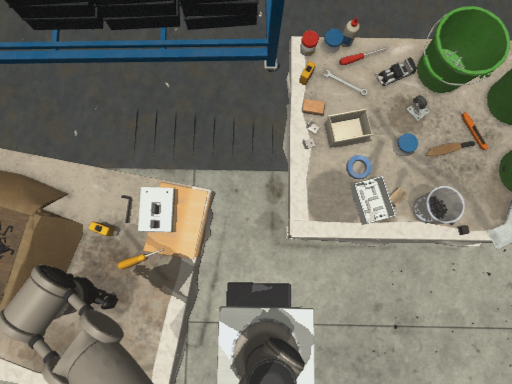

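View pics/wrist0.png

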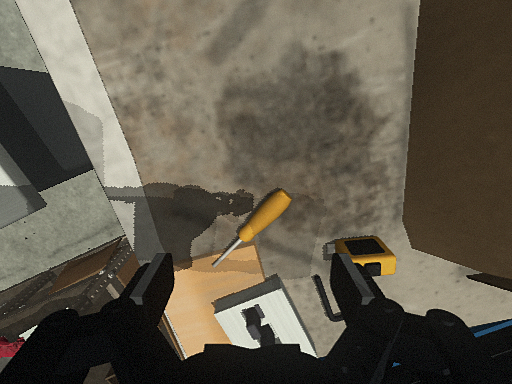

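```bash
cat > h.py <<'E'
import numpy as np,cv2
from workcell import r,optics,command_gripper
from scipy.spatial.transform import Rotation as Ro
def world(name,d,st=None):
    m=optics.camera_model(name);K=m["K"]
    v,u=np.indices(d.shape)
    c=np.stack([(u-K[0,2])/K[0,0]*d,(v-K[1,2])/K[1,1]*d,d],-1)
    if name!="wrist": return (c-m["t"])@m["R"]
    T=m["tool_from_camera"]; c=c@T[:3,:3].T+T[:3,3]
    return c@Ro.from_quat(st["eef_rot"]).as_matrix().T+st["eef_pos"]
def ray(name,uv,z,st=None):
    m=optics.camera_model(name);K=m["K"];uv=np.atleast_2d(uv).astype(float)
    c=np.c_[(uv[:,0]-K[0,2])/K[0,0],(uv[:,1]-K[1,2])/K[1,1],np.ones(len(uv))]
    if name!="wrist": o=-m["R"].T@m["t"]; dd=c@m["R"]
    else:
        T=m["tool_from_camera"];R=Ro.from_quat(st["eef_rot"]).as_matrix()
        o=R@T[:3,3]+st["eef_pos"]; dd=c@T[:3,:3].T@R.T
    return o+dd*((z-o[2])/dd[:,2])[:,None]
def proj(name,X,st=None):
    m=optics.camera_model(name);K=m["K"];X=np.atleast_2d(X)
    if name!="wrist": c=X@m["R"].T+m["t"]
    else:
        T=m["tool_from_camera"];R=Ro.from_quat(st["eef_rot"]).as_matrix()
        c=((X-st["eef_pos"])@R-T[:3,3])@T[:3,:3]
    p=c@K.T; return p[:,:2]/p[:,2:]
def down(yaw): # tool x axis at direction yaw in world, z down
    return Ro.from_matrix(np.c_[[np.cos(yaw),np.sin(yaw),0],[np.sin(yaw),-np.cos(yaw),0],[0,0,-1]]).as_quat()
def snap(name,tag):
    s=r.read_state(); p,d=optics.get_image(name); cv2.imwrite(f"pics/{name}{tag}.png",p[:,:,::-1]); np.savez(f"{name}{tag}.npz",p=p,d=d,pos=s["eef_pos"],rot=s["eef_rot"]); return s,p,d
E
python3 - <<'E'
from h import *
f=np.load("top0.npz");p,d=f["p"],f["d"];X=world("top",d)
for nm,(u0,u1,v0,v1) in {"lid":(110,190,170,270),"tin":(300,410,140,235)}.items():
    c=p[v0:v1,u0:u1,::-1]; cv2.imwrite(f"pics/crop_{nm}.png",cv2.resize(c,None,fx=6,fy=6,interpolation=cv2.INTER_NEAREST))
    z=X[v0:v1,u0:u1,2]; cv2.imwrite(f"pics/z_{nm}.png",cv2.resize(np.clip(z*2000+20,0,255).astype(np.uint8),None,fx=6,fy=6,interpolation=cv2.INTER_NEAREST))
    print(nm,np.histogram(z,bins=np.arange(-.03,.15,.01)))
for u,v in [(100,190),(150,225),(165,225),(155,208),(155,224),(170,235),(180,245),(150,248),(330,200),(360,190),(375,200),(397,195),(360,155),(348,112)]: print(u,v,X[v,u].round(3))
print(np.diff(np.sort([0])))
for y in [.25,.3,.35]: pass
E
```

```text
lid (array([   0,   40, 3680, 1882,  175,  206, 1170,  131,   17,   20,   68,
          0,    0,    0,    0,    0,    0]), array([-3.0000000e-02, -2.0000000e-02, -1.0000000e-02,  6.9388939e-18,
        1.0000000e-02,  2.0000000e-02,  3.0000000e-02,  4.0000000e-02,
        5.0000000e-02,  6.0000000e-02,  7.0000000e-02,  8.0000000e-02,
        9.0000000e-02,  1.0000000e-01,  1.1000000e-01,  1.2000000e-01,
        1.3000000e-01,  1.4000000e-01]))
tin (array([   0,   37, 6453, 2249,  570,  355,  126,  139,  326,  136,   13,
          6,    0,    0,    0,    0,    0]), array([-3.0000000e-02, -2.0000000e-02, -1.0000000e-02,  6.9388939e-18,
        1.0000000e-02,  2.0000000e-02,  3.0000000e-02,  4.0000000e-02,
        5.0000000e-02,  6.0000000e-02,  7.0000000e-02,  8.0000000e-02,
        9.0000000e-02,  1.0000000e-01,  1.1000000e-01,  1.2000000e-01,
        1.3000000e-01,  1.4000000e-01]))
100 190 [ 0.54   0.593 -0.003]
150 225 [0.415 0.389 0.071]
165 225 [0.419 0.347 0.039]
155 208 [0.473 0.378 0.062]
155 224 [0.42  0.378 0.052]
170 235 [0.387 0.336 0.003]
180 245 [0.354 0.3   0.001]
150 248 [0.341 0.402 0.001]
330 200 [ 0.523 -0.221 -0.007]
360 190 [ 0.558 -0.323  0.012]
375 200 [ 0.525 -0.377  0.003]
397 195 [ 0.541 -0.449  0.018]
360 155 [ 0.682 -0.324  0.018]
348 112 [ 0.817 -0.269  0.077]
[]
```

View pics/crop_lid.png

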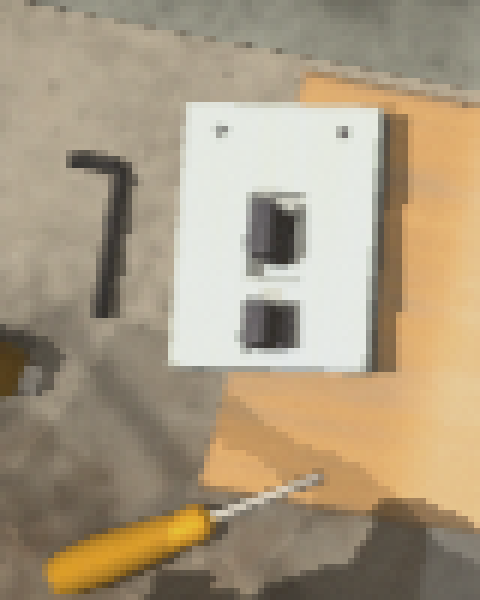

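View pics/crop_tin.png

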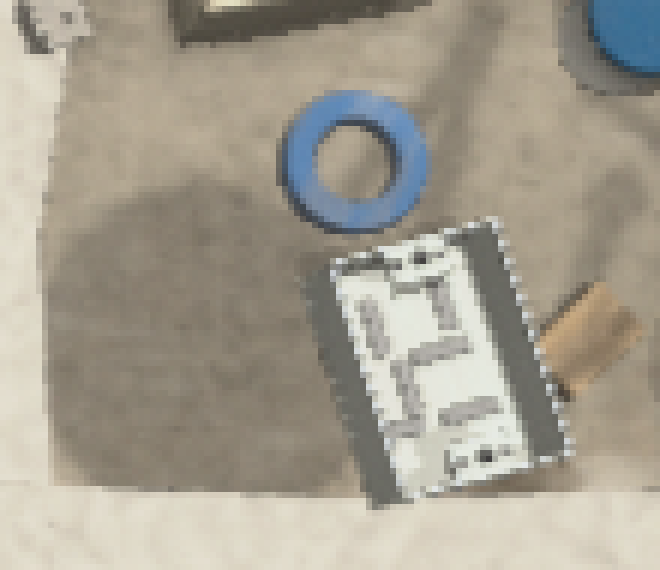

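```bash
python3 - <<'E'
from h import *
L=np.array([(187,103),(385,107),(372,371),(170,366)])/6+[110,170]
P=ray("top",L,.037)
T=np.array([(332,262),(497,218),(572,457),(405,502)])/6+[300,140]
Q=ray("top",T,.06)
for W in (P,Q):
    print(W.round(3),W.mean(0).round(4),[np.linalg.norm(W[i]-W[(i+1)%4]).round(4) for i in range(4)])
    a=(W[0]+W[1]-W[2]-W[3])[:2]; print("yaw",np.arctan2(a[1],a[0]))
    b=(W[1]+W[2]-W[0]-W[3])[:2]; print("yaw2",np.arctan2(b[0],-b[1])*-1)
# blocks
for c,z in (((277,230),.06),((270,325),.06)): print(ray("top",np.array(c)/6+[110,170],z))
E
```

```text
[[0.547 0.436 0.037]
 [0.547 0.323 0.037]
 [0.396 0.322 0.037]
 [0.397 0.436 0.037]] [0.4716 0.3793 0.037 ] [np.float64(0.1134), np.float64(0.1507), np.float64(0.1136), np.float64(0.1502)]
yaw 0.0022582178673681065
yaw2 0.0012308487357123076
[[ 0.57  -0.293  0.06 ]
 [ 0.598 -0.387  0.06 ]
 [ 0.463 -0.424  0.06 ]
 [ 0.436 -0.33   0.06 ]] [ 0.5166 -0.3584  0.06  ] [np.float64(0.0977), np.float64(0.1397), np.float64(0.0973), np.float64(0.1395)]
yaw 0.26933184199282867
yaw2 -0.28226370995356453
[[0.47202065 0.37461457 0.06      ]]
[[0.41906738 0.37536775 0.06      ]]
```

```bash
python3 - <<'E'
from h import *
r.reach([.46,.378,.24],down(0)); s,p,d=snap("wrist","1"); print(s["time_s"],s["joint_positions"].round(3),s["eef_pos"])
cv2.imwrite("pics/w1x.png",cv2.resize(p[:,:,::-1],(768,576)))
E
```

```text
2.1083 [0.56  0.462 1.292 0.    1.387 2.129] [0.45971282 0.3781865  0.23997477]
```

View pics/w1x.png

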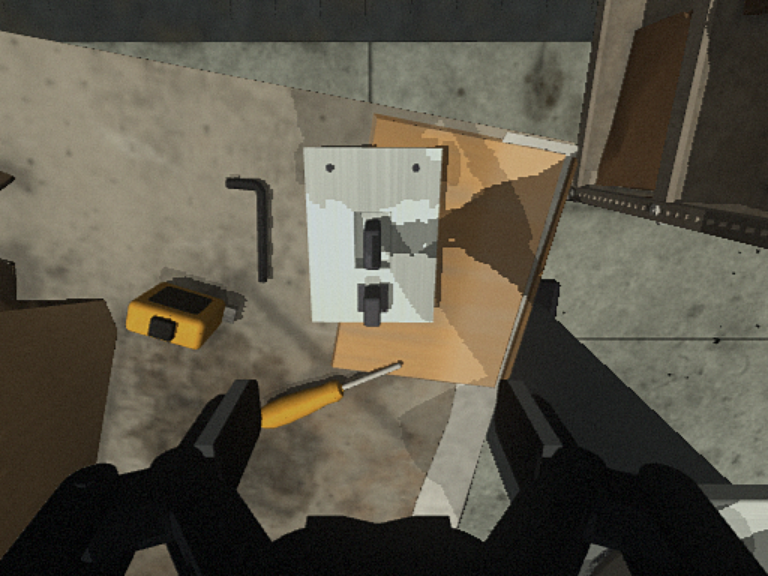

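```bash
cat >> h.py <<'E'
def rect(X,mask):
    m=mask.astype(np.uint8); n,l,st,_=cv2.connectedComponentsWithStats(m,connectivity=4)
    out=[]
    for i in range(1,n):
        if st[i,4]<60: continue
        q=X[l==i]; rr=cv2.minAreaRect((q[:,:2]*1000).astype(np.float32)); out.append((st[i,4],q[:,2].mean().round(4),np.round(rr[0],1),np.round(rr[1],1),round(rr[2],2),q.mean(0).round(4)))
    return out
E
python3 - <<'E'
from h import *
f=np.load("wrist1.npz");s=dict(eef_pos=f["pos"],eef_rot=f["rot"]);X=world("wrist",f["d"],s);z=X[...,2]
near=(abs(X[...,0]-.47)<.1)&(abs(X[...,1]-.378)<.08)
for lo,hi in ((.03,.045),(.068,.085)): print(lo,rect(X,near&(z>lo)&(z<hi)))
C=np.array([(304.5,147.5),(447.5,146.5),(434.5,321.5),(311.5,321.5)])/1.5
P=ray("wrist",C,.037,s);print(P.round(4),P[:,:].mean(0),np.arctan2(*( (P[0]+P[1]-P[2]-P[3])[[1,0]])))
g=cv2.cvtColor(f["p"],cv2.COLOR_RGB2GRAY)
c=f["p"][90:225,190:310,::-1];cv2.imwrite("pics/w1c.png",cv2.resize(c,None,fx=4.4,fy=4.4,interpolation=cv2.INTER_NEAREST))
# top face of bars edges
E
```

```text
0.03 [(np.int32(8932), np.float64(0.036), array([473.7, 383.5]), array([111.3, 151.3]), 89.78, array([0.4815, 0.3836, 0.036 ]))]
0.068 [(np.int32(314), np.float64(0.0735), array([474.2, 383.4]), array([13. , 30.9]), 89.96, array([0.4748, 0.3834, 0.0735])), (np.int32(239), np.float64(0.073), array([422.5, 383.5]), array([13.7, 25.3]), 89.65, array([0.4234, 0.3835, 0.073 ]))]
[[0.5488 0.4369 0.037 ]
 [0.5498 0.3229 0.037 ]
 [0.3989 0.3262 0.037 ]
 [0.3987 0.4389 0.037 ]] [0.474041   0.38122519 0.037     ] -0.017480733981908296
```

View pics/w1c.png

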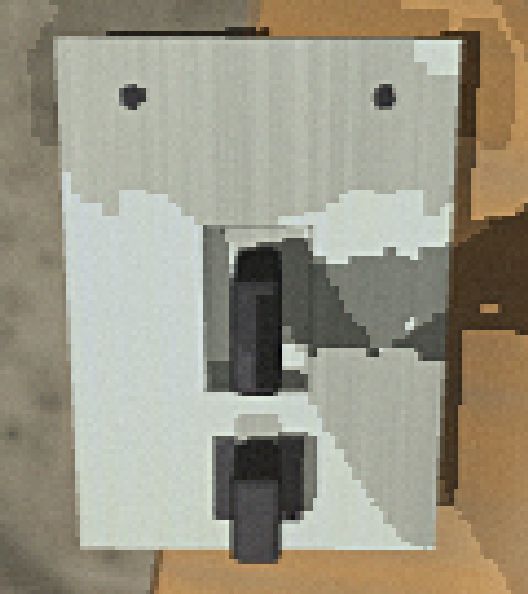

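```bash
python3 - <<'E'
from h import *
yaw=.275
c=np.array([.5166,-.3584]); u=np.array([np.cos(yaw),np.sin(yaw)])
r.reach([*(c-.012*u),.262],down(yaw)); s,p,d=snap("wrist","2"); print(s["time_s"],s["joint_positions"].round(3),s["eef_pos"])
cv2.imwrite("pics/w2c.png",cv2.resize(p[60:290,130:370,::-1],None,fx=2.5,fy=2.5,interpolation=cv2.INTER_NEAREST))
X=world("wrist",d,s);z=X[...,2]
near=(np.hypot(X[...,0]-c[0],X[...,1]-c[1])<.11)
print(np.histogram(z[near],bins=np.arange(-.02,.09,.005)))
for lo,hi in ((.05,.07),(.066,.08)): print(lo,rect(X,near&(z>lo)&(z<hi)))
E
```

```text
4.7833 [-0.743  0.501  1.168  0.     1.472  0.551] [ 0.50554326 -0.36086314  0.2620407 ]
(array([   0,    0, 1446, 5658, 4388,  405,  825, 1526,  203,  134,  146,
        134,  155,  145,  167, 1561,  147,   41,   30,    0,    0]), array([-2.00000000e-02, -1.50000000e-02, -1.00000000e-02, -5.00000000e-03,
        3.46944695e-18,  5.00000000e-03,  1.00000000e-02,  1.50000000e-02,
        2.00000000e-02,  2.50000000e-02,  3.00000000e-02,  3.50000000e-02,
        4.00000000e-02,  4.50000000e-02,  5.00000000e-02,  5.50000000e-02,
        6.00000000e-02,  6.50000000e-02,  7.00000000e-02,  7.50000000e-02,
        8.00000000e-02,  8.50000000e-02]))
0.05 [(np.int32(1916), np.float64(0.0584), array([ 518.3, -356.3]), array([140.4, 100.3]), 16.52, array([ 0.5232, -0.3544,  0.0584]))]
0.066 []
```

View pics/w2c.png

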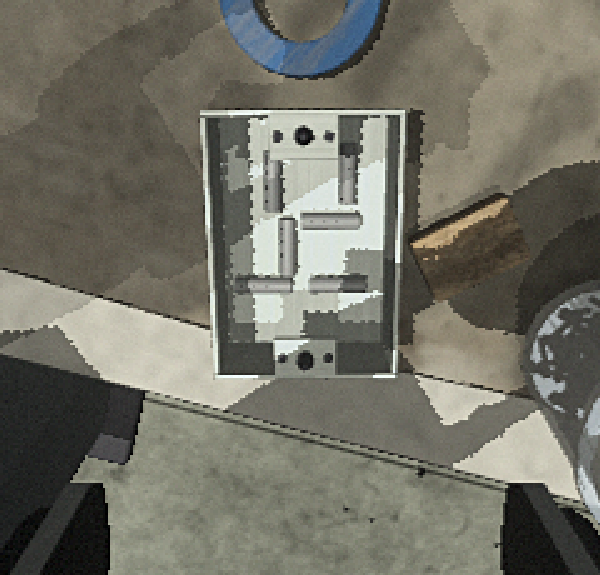

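```bash
python3 - <<'E'
from h import *
f=np.load("wrist2.npz");s=dict(eef_pos=f["pos"],eef_rot=f["rot"]);X=world("wrist",f["d"],s);z=X[...,2]
c=np.array([.5183,-.3563]);
near=(np.hypot(X[...,0]-c[0],X[...,1]-c[1])<.07)
n,l=cv2.connectedComponents((near&(z>.0635)).astype(np.uint8))
for i in range(1,n):
    q=X[l==i]; 
    if len(q)>8: print(len(q),q.mean(0).round(4),q[:,2].max().round(4))
g=cv2.cvtColor(f["p"],cv2.COLOR_RGB2GRAY)
for (u,v) in ((251.6,114),(252,204)):
    u0,v0=int(u)-8,int(v)-8; w=g[v0:v0+17,u0:u0+17]; 
    n,l,st,ce=cv2.connectedComponentsWithStats((w<60).astype(np.uint8)); i=1+np.argmax(st[1:,4]); uv=ce[i]+[u0,v0]; print(st[i],uv,ray("wrist",uv,.066,s))
# rim outer edge fit in rim-height band
m=(np.hypot(X[...,0]-c[0],X[...,1]-c[1])<.1)&(z>.055)&(z<.062)
q=X[m][:,:2]; 
for y in (.275,.28,.285,.29,.295):
    u=np.array([np.cos(y),np.sin(y)]);v=np.array([-u[1],u[0]]);a=(q-c)@u;b=(q-c)@v
    A=np.percentile(a,[1,99]);B=np.percentile(b,[1,99]); A2=[a.min(),a.max()];B2=[b.min(),b.max()]
    print(y,np.ptp(A),np.ptp(B),np.ptp(A2),np.ptp(B2),np.mean(A),np.mean(B))
E
```

```text
42 [ 0.5743 -0.3401  0.0692] 0.0742
32 [ 0.4645 -0.3723  0.069 ] 0.0733
29183 [ 0.5155 -0.3568  0.338 ] 0.3627
[ 5  5  7  7 35] [251.08571429 113.8       ] [[ 0.57450138 -0.34052678  0.066     ]]
[ 5  5  6  7 37] [251.45945946 203.91891892] [[ 0.46418954 -0.37232905  0.066     ]]
0.275 0.13905957236805527 0.09986909158404782 0.1410185108016236 0.10114708375348236 -3.33647580622945e-05 -4.156463930084231e-05
0.28 0.1389540093515804 0.09953626891774442 0.14077232728172007 0.10057978572374948 6.0158100624499444e-05 -6.455364275869888e-05
0.285 0.13905501556508207 0.09941867191939449 0.14055415165573198 0.10022828070997297 0.00024215995836633641 -5.424770621660982e-05
0.29 0.1390699191315475 0.09940337102309763 0.14034034942125115 0.10041672424429224 0.0004111926031076518 -7.417124497648489e-05
0.295 0.13896207493968163 0.09959172645619416 0.1404515430807203 0.10087020881259084 0.0004529736918435501 -5.713183409389658e-05
```

```bash
python3 - <<'E'
from h import *
q=down(0)
r.reach([.474,.383,.16],q)
print(r.tip_extent, r.move_straight([.474,.383,.069],speed=.1,max_force=15))
s=r.read_state();print(s["time_s"],s["eef_pos"],s["contact_force"])
command_gripper(0.0,70)
s=r.read_state();print(s["time_s"],s["eef_pos"],s["contact_force"],s["grip_width"])
r.move_straight([.474,.383,.11],speed=.05)
r.hold(.2)
s,p,d=snap("wrist","3");print(s["time_s"],s["eef_pos"],s["contact_force"],s["torque"],s["grip_width"])
cv2.imwrite("pics/w3x.png",cv2.resize(p[:,:,::-1],(768,576)))
E
```

```text
0.025 False
8.55 [0.47445892 0.3832895  0.06974391] [ 0.3680855  -0.56377367 -0.1581619 ]
9.3167 [0.47399221 0.38300912 0.0689599 ] [-0.27608687  0.02220645 -0.01176172] 0.00024692029893835
10.4833 [0.47384753 0.38287845 0.10961262] [ 0.27667287 -0.41489819  0.76565112] [0.03270623 0.0116561  0.01208065] 2.259459967495038e-05
```

View pics/w3x.png

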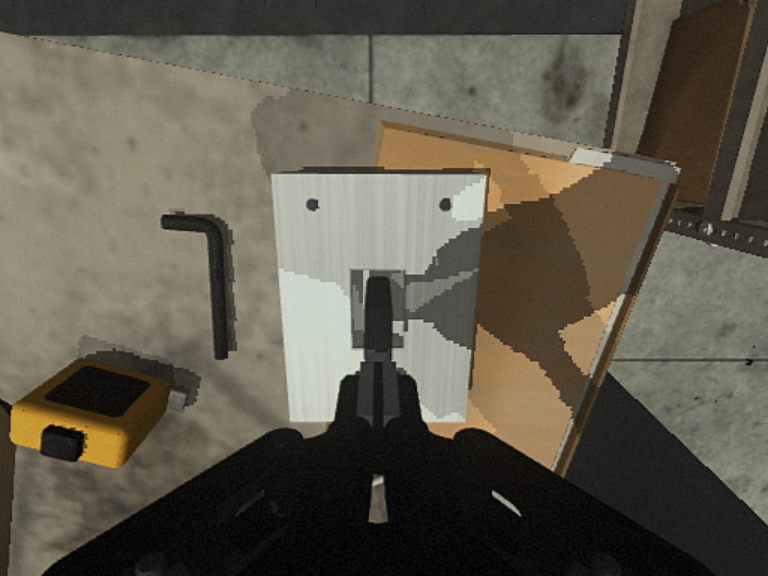

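```bash
python3 - <<'E'
from h import *
f=np.load("wrist3.npz");s=dict(eef_pos=f["pos"],eef_rot=f["rot"]);X=world("wrist",f["d"],s);z=X[...,2]
R=Ro.from_quat(s["eef_rot"]).as_matrix()
for t in ([0,0,0],[0,0,.006],[0,0,.025]): print(t,proj("wrist",s["eef_pos"]+R@np.array(t),s)*1.5)
print("barpred",proj("wrist",[.474,.383,.075],s)*1.5)
near=(abs(X[...,0]-.47)<.12)&(abs(X[...,1]-.378)<.1)
for lo,hi in ((.03,.045),(.06,.085),(.066,.075),(.07,.1),(.1,.13)): print(lo,rect(X,near&(z>lo)&(z<hi)))
for v in range(170,290,5): print(v,f["d"][v,252].round(3),X[v,252].round(4),f["p"][v,252])
E
```

```text
[0, 0, 0] [[377.84064036 375.46948185]]
[0, 0, 0.006] [[377.84283154 368.21962014]]
[0, 0, 0.025] [[377.84892    348.07495831]]
barpred [[377.57346995 338.92235891]]
0.03 [(np.int32(17637), np.float64(0.036), array([473.6, 383.3]), array([111.4, 151.6]), 89.69, array([0.4896, 0.3832, 0.036 ])), (np.int32(85), np.float64(0.0375), array([489.2, 383.2]), array([12.8,  2.1]), 89.45, array([0.4896, 0.3833, 0.0375]))]
0.06 [(np.int32(770), np.float64(0.0726), array([475.6, 383.2]), array([14. , 29.2]), 89.63, array([0.478 , 0.3832, 0.0726]))]
0.066 [(np.int32(701), np.float64(0.0732), array([475.6, 383.2]), array([14. , 29.2]), 89.63, array([0.4774, 0.3832, 0.0732]))]
0.07 [(np.int32(684), np.float64(0.0735), array([475.6, 383.2]), array([14. , 29.1]), 89.53, array([0.4766, 0.3832, 0.0735]))]
0.1 [(np.int32(223), np.float64(0.125), array([485.9, 383.1]), array([12.9,  1.6]), 89.54, array([0.4859, 0.3832, 0.125 ])), (np.int32(71), np.float64(0.1269), array([482. , 393.5]), array([1.5, 6.4]), 1.77, array([0.482 , 0.3932, 0.1269])), (np.int32(74), np.float64(0.1268), array([481.9, 372.7]), ar
[... 418 characters left out ...]
10 0.199 [0.4861 0.3828 0.0739] [37 37 33]
215 0.201 [0.4818 0.3828 0.073 ] [37 38 36]
220 0.201 [0.4784 0.3828 0.0744] [40 40 42]
225 0.203 [0.4743 0.3828 0.0741] [41 43 43]
230 0.204 [0.47   0.3828 0.0735] [39 37 39]
235 0.206 [0.4659 0.3828 0.0734] [62 63 62]
240 0.207 [0.4616 0.3828 0.0732] [66 63 66]
245 0.15 [0.4862 0.3828 0.1254] [30 31 29]
250 0.146 [0.4859 0.3828 0.1302] [28 28 27]
255 0.14 [0.4864 0.3828 0.136 ] [25 27 22]
260 0.136 [0.4863 0.3828 0.1405] [28 28 26]
265 0.133 [0.4857 0.3828 0.144 ] [19 17 14]
270 0.129 [0.4856 0.3829 0.148 ] [18 20 18]
275 0.124 [0.4863 0.3829 0.1529] [16 21 18]
280 0.124 [0.4844 0.3829 0.1539] [18 16 16]
285 0.125 [0.4815 0.3828 0.1536] [27 25 24]
```

```bash
python3 - <<'E'
from h import *
for n in ("1","2","3"):
    f=np.load(f"wrist{n}.npz");T=optics.camera_model("wrist")["tool_from_camera"];K=optics.camera_model("wrist")["K"];d=f["d"]
    v,u=np.indices(d.shape);c=np.stack([(u-K[0,2])/K[0,0]*d,(v-K[1,2])/K[1,1]*d,d],-1)@T[:3,:3].T+T[:3,3]
    m=(d>0)&(d<.17)&(c[...,2]<.04)&(abs(c[...,0])<.02)
    q=c[m]; print(n,len(q),"ztool max",np.percentile(q[:,2],[50,90,99,100]).round(4)); t=q[q[:,2]>q[:,2].max()-.006]; print(t.min(0).round(4),t.max(0).round(4))
E
python3 - <<'E'
from h import *
s,p,d=snap("scene","3");print(s["time_s"])
X=world("scene",d)
tp=proj("scene",np.array([s["eef_pos"],s["eef_pos"]-[0,0,.025],s["eef_pos"]+[0,0,.0145]]));print(tp)
u,v=tp[0].astype(int)
cv2.imwrite("pics/s3.png",cv2.resize(p[v-70:v+50,u-60:u+80,::-1],None,fx=5,fy=5,interpolation=cv2.INTER_NEAREST));print(u-60,v-70)
E
```

```text
1 30476 ztool max [-0.0798 -0.0489 -0.0256 -0.0192]
[-0.0104 -0.0498 -0.0252] [ 0.0126  0.0495 -0.0192]
2 30473 ztool max [-0.0798 -0.0489 -0.0255 -0.019 ]
[-0.01   -0.0496 -0.025 ] [ 0.0127  0.0493 -0.019 ]
3 30603 ztool max [-0.0784 -0.0538 -0.0191 -0.0093]
[ 0.0075 -0.0121 -0.0153] [ 0.0128  0.0117 -0.0093]
10.5333
[[199.51536123 166.64395151]
 [200.06753865 172.85907021]
 [199.19124211 162.99577847]]
139 96
```

View pics/s3.png

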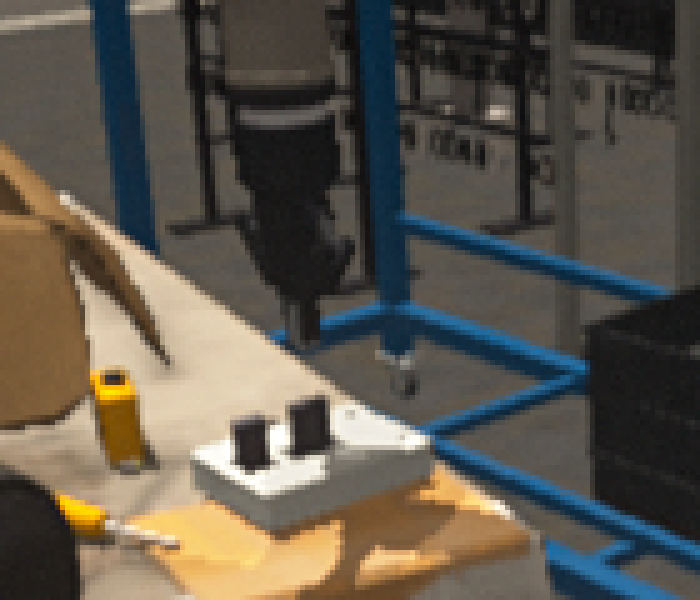

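```bash
python3 - <<'E'
from h import *
command_gripper(.085)
print(r.move_straight([.474,.383,.036],speed=.08,max_force=10))
s=r.read_state();print(s["time_s"],s["eef_pos"],s["contact_force"])
command_gripper(0.0,70)
s,p,d=snap("wrist","4");print(s["time_s"],s["eef_pos"],s["contact_force"],s["grip_width"])
cv2.imwrite("pics/w4x.png",cv2.resize(p[:,:,::-1],(768,576)))
f=np.load("wrist4.npz");X=world("wrist",d,s);z=X[...,2]
near=(abs(X[...,0]-.47)<.12)&(abs(X[...,1]-.378)<.1)
for lo,hi in ((.03,.042),(.068,.08)): print(lo,rect(X,near&(z>lo)&(z<hi)))
for v in range(200,270,4): print(v,X[v,238].round(4),X[v,252].round(4),X[v,266].round(4))
E
```

```text
False
12.4417 [0.47436592 0.38324774 0.03655275] [0.15024438 0.12284101 0.3292187 ]
13.0917 [0.47416642 0.38297612 0.03626073] [-0.61571839 -0.77670664  2.61377226] 0.013119064534822748
0.03 [(np.int32(26775), np.float64(0.036), array([496.7, 383.3]), array([105.7, 111.8]), 0.0, array([0.5098, 0.3832, 0.036 ])), (np.int32(198), np.float64(0.0363), array([488.9, 383.2]), array([ 3.6, 13.9]), 0.32, array([0.4896, 0.3831, 0.0363])), (np.int32(216), np.float64(0.0373), array([414.2, 393.5]), array([ 4.8, 31.8]), 86.44, array([0.4141, 0.3935, 0.0373])), (np.int32(223), np.float64(0.0374), array([414. , 372.8]), array([31.7,  4.9]), 3.18, array([0.414 , 0.3729, 0.0374]))]
0.068 [(np.int32(2411), np.float64(0.0739), array([477.8, 386. ]), array([33.6, 32.9]), 56.49, array([0.4789, 0.3831, 0.0739])), (np.int32(102), np.float64(0.0695), array([434.8, 383.1]), array([12.7,  2.7]), 86.38, array([0.4349, 0.3834, 0.0695]))]
200 [0.5066 0.391  0.0359] [0.5066 0.383  0.0359] [0.5068 0.3749 0.0362]
204 [0.504  0.391  0.0355] [0.5042 0.3829 0.0359] [0.5039 0.3748 0.0351]
208 [0.5019 0.391  0.0363] [0
[... 438 characters left out ...]
.4901 0.3829 0.0435] [0.477  0.3735 0.0168]
236 [0.4741 0.3924 0.0171] [0.4899 0.3829 0.0481] [0.4736 0.3734 0.0162]
240 [0.4702 0.3925 0.0156] [0.49   0.3829 0.053 ] [0.4711 0.3734 0.0172]
244 [0.4862 0.3906 0.0504] [0.4895 0.3829 0.0565] [0.4865 0.3753 0.0508]
248 [0.4864 0.3904 0.0551] [0.4904 0.3829 0.0621] [0.4861 0.3755 0.0546]
252 [0.4866 0.3902 0.0597] [0.4894 0.3829 0.0644] [0.4862 0.3757 0.0589]
256 [0.4876 0.3899 0.0651] [0.4901 0.3829 0.0692] [0.4858 0.3758 0.0621]
260 [0.4883 0.3896 0.0699] [0.4894 0.3829 0.0717] [0.4861 0.376  0.0663]
264 [0.4872 0.3896 0.0718] [0.4883 0.3829 0.0735] [0.4868 0.3763 0.0711]
268 [0.4855 0.3896 0.0724] [0.4868 0.3829 0.0745] [0.4861 0.3764 0.0734]
```

View pics/w4x.png

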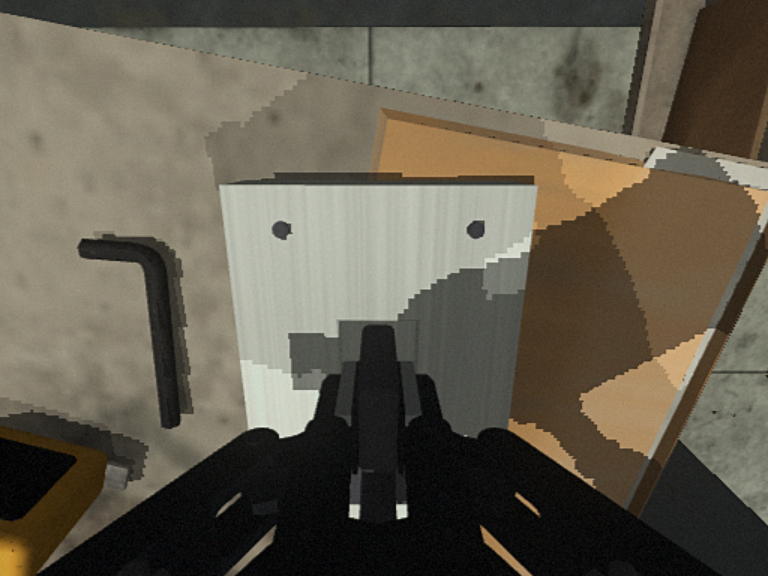

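```bash
python3 - <<'E'
from h import *
r.move_straight([.474,.383,.10],speed=.08)
r.hold(.2)
s=r.read_state();print(s["time_s"],s["contact_force"],s["torque"],s["grip_width"])
r.move_straight([.474,.383,.23],speed=.2)
r.reach([.519,-.3563,.17],down(.286)); r.hold(.2)
s,p,d=snap("wrist","5");print(s["time_s"],s["eef_pos"],s["contact_force"],s["grip_width"])
cv2.imwrite("pics/w5x.png",cv2.resize(p[:,:,::-1],(768,576)))
X=world("wrist",d,s);R=Ro.from_quat(s["eef_rot"]).as_matrix();t=(X-s["eef_pos"])@R
m=(abs(t[...,2])<.01)&(abs(t[...,0])<.09)&(abs(t[...,1])<.07)&(t[...,0]>.02)
q=t[m];A=np.c_[q[:,:2],np.ones(len(q))];print(np.linalg.lstsq(A,q[:,2],rcond=None)[0],q.min(0),q.max(0))
for v in range(208,270,4): print(v,t[v,252].round(4),t[v,240].round(4))
E
```

```text
14.2917 [-0.17045804 -0.0356074  -4.47045974] [-0.03280577 -0.00282562  0.0215927 ] 0.012923728821749872
17.9167 [ 0.51932935 -0.35580981  0.17007592] [-0.50102737  0.82973993 -4.63570705] 0.013066909775989845
[5.20842108e-03 1.22734981e-03 5.74124942e-05] [ 0.02000397 -0.05566115 -0.0033795 ] [0.07535681 0.0561077  0.00975179]
208 [0.0274 0.0003 0.0009] [ 0.0277 -0.0066  0.0001]
212 [0.0249 0.0004 0.0009] [ 0.025  -0.0066  0.0005]
216 [0.0146 0.0004 0.0191] [ 0.0143 -0.0076  0.0197]
220 [0.0155 0.0004 0.0106] [ 0.0114 -0.0076  0.0198]
224 [0.0161 0.0004 0.0033] [ 0.0086 -0.0076  0.0197]
228 [ 0.016   0.0004 -0.0021] [ 0.006  -0.0076  0.0188]
232 [ 0.0158  0.0004 -0.0069] [ 0.0136 -0.0067 -0.0024]
236 [ 0.0156  0.0004 -0.0114] [ 0.0134 -0.0065 -0.0072]
240 [ 0.0158  0.0004 -0.0166] [ 0.0145 -0.0062 -0.0141]
244 [ 0.0154  0.0004 -0.0202] [ 0.0151 -0.006  -0.0196]
248 [ 0.0161  0.0004 -0.0256] [ 0.015  -0.0058 -0.0238]
252 [ 0.0157  0.0004 -0.0288] [ 0.0154 -0.0056 -0.0284]
256 [ 0.0153  0.0003 -0.0319] [ 0.0149 -0.0055 -0.0312]
260 [ 0.015   0.0003 -0.035 ] [ 0.0143 -0.0054 -0.034 ]
264 [ 0.0143  0.0003 -0.0374] [ 0.0141 -0.0053 -0.0371]
268 [ 0.0128  0.0004 -0.0384] [ 0.0116 -0.0053 -0.0366]
```

View pics/w5x.png

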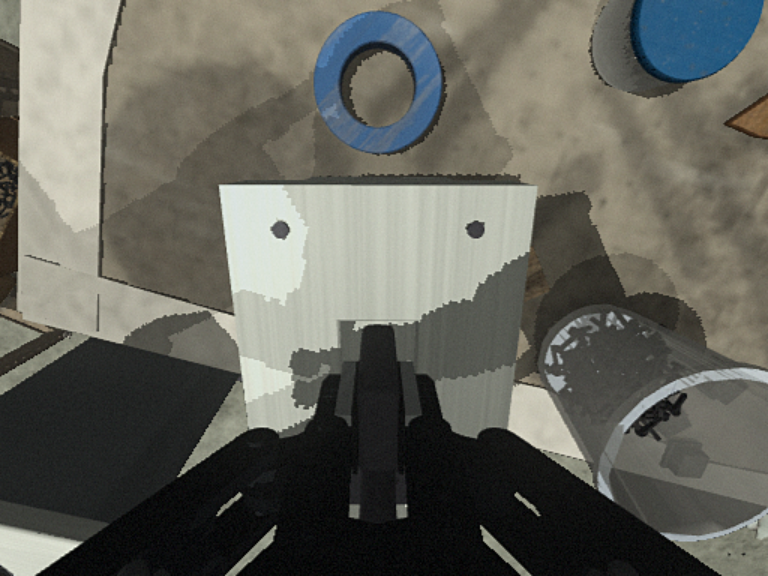

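```bash
python3 - <<'E'
from h import *
q=down(.286)
r.move_straight([.519,-.3563,.104],q,speed=.08); r.hold(.15)
s=r.read_state();print(s["time_s"],s["eef_pos"],s["contact_force"])
for z in (.096,.090,.086,.084,.082,.0805,.079):
    h=r.move_straight([.519,-.3563,z],q,speed=.02,max_force=8)
    s=r.read_state();print(s["time_s"],z,h,s["eef_pos"].round(4),s["contact_force"].round(2),s["torque"].round(3))
    if h: break
E
```

```text
19.0917 [ 0.51928342 -0.35653119  0.10469287] [-0.30839614 -0.56994554 -5.29928249]
19.6417 0.096 False [ 0.519  -0.3563  0.0959] [ 0.55  0.85 -3.9 ] [ 0.026 -0.047  0.   ]
20.0917 0.09 False [ 0.519  -0.3562  0.0898] [-0.68 -0.17 -4.38] [ 0.007 -0.036 -0.031]
20.4417 0.086 False [ 0.519  -0.3562  0.0858] [ 0.24 -0.39 -5.1 ] [-0.015 -0.045 -0.058]
20.6917 0.084 False [ 0.519  -0.3562  0.0838] [ 0.32 -0.29 -4.05] [ 0.017 -0.028 -0.004]
20.9417 0.082 False [ 0.5192 -0.3566  0.0823] [-0.01 -0.74 -2.92] [-0.099  0.005  0.01 ]
21.1917 0.0805 False [ 0.5192 -0.3566  0.0822] [-3.22  2.25  7.97] [ 0.333  0.479 -0.003]
21.4417 0.079 False [ 0.5193 -0.3567  0.0822] [-5.51  4.13 16.05] [0.697 0.996 0.013]
```

```bash
python3 - <<'E'
from h import *
q=down(.286)
r.move_straight([.5192,-.3566,.0818],q,speed=.02);r.hold(.2)
s=r.read_state();print(s["time_s"],s["eef_pos"].round(4),s["contact_force"].round(2))
command_gripper(.085); r.hold(.1)
s=r.read_state();print(s["time_s"],s["eef_pos"].round(4),s["contact_force"].round(2),s["grip_width"])
r.move_straight([.5192,-.3566,.17],q,speed=.15)
u=np.array([np.cos(.286),np.sin(.286)]); c=np.array([.5192,-.3566])
r.move_straight([*(c-.02*u),.26],q,speed=.2); r.hold(.1)
s,p,d=snap("wrist","6");print(s["time_s"],s["eef_pos"])
cv2.imwrite("pics/w6x.png",cv2.resize(p[:,:,::-1],(768,576)))
X=world("wrist",d,s);z=X[...,2]
near=np.hypot(X[...,0]-c[0],X[...,1]-c[1])<.12
for lo,hi in ((.075,.09),(.114,.13)): print(lo,rect(X,near&(z>lo)&(z<hi)))
m=near&(z>.077)&(z<.087);P=X[m];A=np.c_[P[:,:2]-c,np.ones(len(P))];print(np.linalg.lstsq(A,P[:,2],rcond=None)[0])
E
```

```text
21.9333 [ 0.5193 -0.3567  0.0823] [-2.58  1.44  5.86]
22.725 [ 0.5192 -0.3566  0.0818] [ 0.12 -0.06  0.59] 0.08501545144321872
24.175 [ 0.49955199 -0.36150618  0.25753462]
0.075 [(np.int32(10635), np.float64(0.082), array([ 518.8, -356.7]), array([150.9, 111.3]), 16.42, array([ 0.5268, -0.3543,  0.082 ]))]
0.114 [(np.int32(379), np.float64(0.1195), array([ 519.8, -356.5]), array([30.8, 13. ]), 16.82, array([ 0.5203, -0.3564,  0.1195])), (np.int32(265), np.float64(0.1193), array([ 469.7, -370.8]), array([25.5, 12.5]), 16.78, array([ 0.4708, -0.3705,  0.1193]))]
[-0.00039123  0.00027395  0.08200474]
```

View pics/w6x.png

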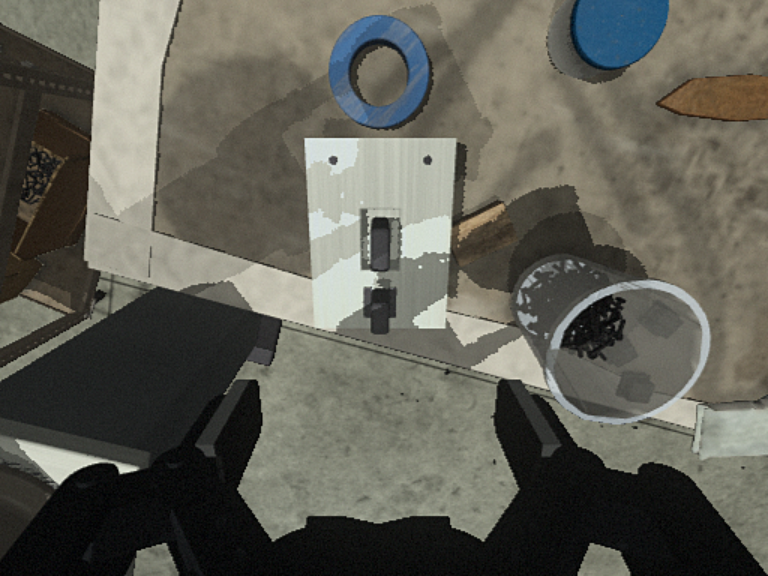

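```bash
python3 - <<'E'
from h import *
f=np.load("wrist6.npz");s=dict(eef_pos=f["pos"],eef_rot=f["rot"]);X=world("wrist",f["d"],s);z=X[...,2]
c=np.array([.4692,-.3713]);y=.289;u=np.array([np.cos(y),np.sin(y)]);v=np.array([u[1],-u[0]])
a=(X[...,:2]-c)@u;b=(X[...,:2]-c)@v
vv,uu=np.indices(z.shape)
m=(uu>335)&(vv<290)&(vv>160)&(uu<480)&(z>.03)
print("cup zmax",np.percentile(z[m],[90,99,100]),"min b",b[m].min(),np.percentile(b[m],1))
for lo in (.04,.06,.08,.1,.12,.14):
    k=m&(z>lo)&(z<lo+.02)
    if k.any(): print(lo,k.sum(),b[k].min().round(3),a[k].min().round(3),a[k].max().round(3))
print(r.solve_ik([*c,.0825],down(y)))
E
```

```text
cup zmax [0.13165269 0.30875731 0.40650254] min b 0.0002799296935887658 0.041777032262960014
0.04 1831 0.132 -0.074 0.026
0.06 1530 0.13 -0.075 0.027
0.08 1786 0.128 -0.076 0.029
0.1 1985 0.127 -0.078 0.03
0.12 2869 0.123 -0.086 0.034
[-7.97478242e-01  6.11879087e-01  1.49465060e+00 -4.44089210e-16
  1.03506296e+00  4.84318085e-01]
```

```bash
python3 - <<'E'
from h import *
c=np.array([.4692,-.3713]);q=down(.289)
r.move_straight([*c,.17],q,speed=.15)
print(r.move_straight([*c,.0822],q,speed=.08,max_force=10))
s=r.read_state();print(s["time_s"],s["eef_pos"].round(4),s["contact_force"].round(2))
command_gripper(0.0,110)
s=r.read_state();print(s["time_s"],s["eef_pos"].round(4),s["contact_force"].round(2),s["grip_width"])
h=r.move_straight([*c,.092],q,speed=.03); r.hold(.1)
s,p,d=snap("wrist","7");print(s["time_s"],s["eef_pos"].round(4),s["contact_force"].round(2),s["torque"].round(3),s["grip_width"])
cv2.imwrite("pics/w7x.png",cv2.resize(p[:,:,::-1],(768,576)))
X=world("wrist",d,s);z=X[...,2]
near=np.hypot(X[...,0]-.519,X[...,1]+.3565)<.12
for lo,hi in ((.077,.098),(.112,.135)): print(lo,rect(X,near&(z>lo)&(z<hi)))
E
```

```text
False
26.2583 [ 0.4695 -0.3716  0.0828] [0.34 0.13 1.14]
26.9167 [ 0.4693 -0.3715  0.0825] [-0.3   0.16  2.88] 0.012371944102119175
27.4917 [ 0.4691 -0.3712  0.0918] [-0.39 -0.13 -1.47] [-0.019  0.093 -0.02 ] 0.012282692280948642
0.077 [(np.int32(49141), np.float64(0.0912), array([ 518.7, -356.6]), array([151.8, 111.9]), 16.61, array([ 0.536 , -0.3514,  0.0912])), (np.int32(97), np.float64(0.088), array([ 533.7, -352.5]), array([ 1.8, 12.8]), 16.66, array([ 0.5342, -0.3521,  0.088 ]))]
0.112 [(np.int32(2018), np.float64(0.1194), array([ 519.3, -356.8]), array([31.7, 14. ]), 16.74, array([ 0.5205, -0.3564,  0.1194])), (np.int32(2807), np.float64(0.1253), array([ 473.6, -367.9]), array([32.2, 31.2]), 69.2, array([ 0.4759, -0.3693,  0.1253]))]
```

View pics/w7x.png

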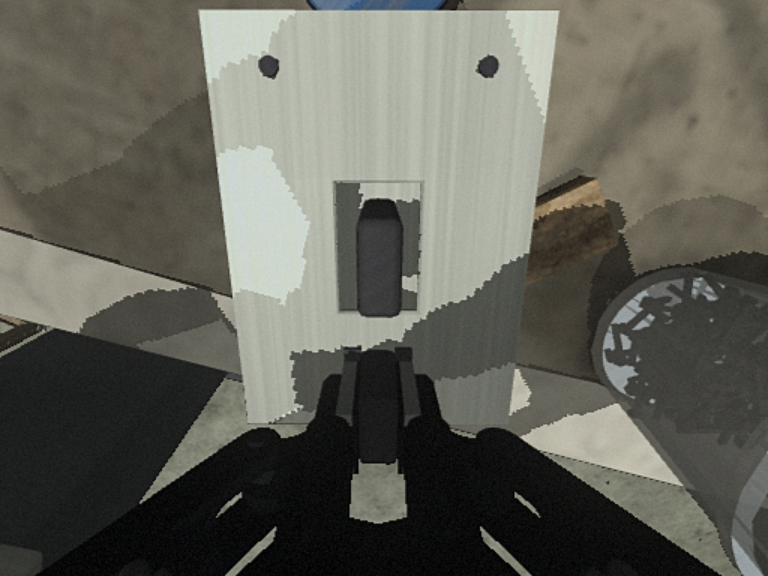

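```bash
python3 - <<'E'
from h import *
c=np.array([.4692,-.3713]);q=down(.289)
r.move_straight([*c,.187],q,speed=.06); r.hold(.5)
s,p,d=snap("wrist","8");print(s["time_s"],s["eef_pos"].round(4),s["contact_force"].round(2),s["torque"].round(3),s["grip_width"],abs(s["dq"]).max())
X=world("wrist",d,s);z=X[...,2]
near=np.hypot(X[...,0]-.519,X[...,1]+.3565)<.12
for lo,hi in ((.17,.2),(.112,.13)): print(lo,rect(X,near&(z>lo)&(z<hi)))
m=near&(z>.177)&(z<.195)&(X[...,0]>.5);P=X[m];A=np.c_[P[:,:2],np.ones(len(P))];print(np.linalg.lstsq(A,P[:,2],rcond=None)[0])
s,p,d=snap("scene","8")
u,v=proj("scene",[.519,-.356,.12])[0].astype(int)
cv2.imwrite("pics/s8.png",cv2.resize(p[v-75:v+60,u-75:u+75,::-1],None,fx=4.4,fy=4.4,interpolation=cv2.INTER_NEAREST))
E
```

```text
29.775 [ 0.4692 -0.3713  0.187 ] [-0.58 -0.13 -1.51] [-0.064  0.072 -0.018] 0.012604816339386456 0.0021825213595005923
0.17 [(np.int32(49480), np.float64(0.1864), array([ 518.9, -356.7]), array([152.5, 111.8]), 16.5, array([ 0.5358, -0.3516,  0.1864]))]
0.112 [(np.int32(708), np.float64(0.1195), array([ 519.4, -356.3]), array([31.2, 13.5]), 17.19, array([ 0.5201, -0.3563,  0.1195]))]
[-4.58937433e-05  9.36501306e-04  1.86729574e-01]
```

View pics/s8.png

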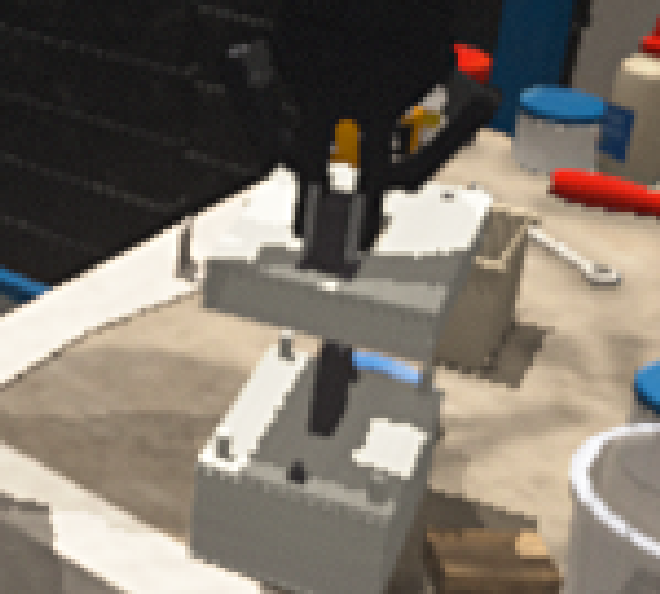

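```bash
python3 - <<'E'
from h import *
r.finish_job()
s=r.read_state();print(s["time_s"],s["eef_pos"].round(4),s["contact_force"].round(2),s["grip_width"])
E
```

```text
the job is handed in; nothing more can be done
the job is handed in; nothing more can be done
```

The lid set is on the tin with the inner lid seated. The gripper was holding the cover alone, level, about 10.4 cm above where it sat, when I handed the job in at about 30 s of robot time. No verdict was reported.

**What I did:** I picked the set up by the middle bar, carried it level and lowered it onto the pins with force limits. It stopped at the predicted seat height (reaching about 16 N). I then let go of the bar, took the cover by its own block and lifted it straight up.

**Last checks, all as expected:**
- **Inner lid:** after letting go, the cover's top and the bar had both risen 46 mm from their bench heights, which is the seat height. The cover was flat within 0.001 rad. During the cover lift the bar stayed within about 1 mm of its place, with its top at 119.5 mm.
- **Cover:** tilt was about 0.001 rad, it was at rest, and it was still gripped (opening 12.6 mm).
- **Surroundings:** the scene picture shows the inner lid on the tin and nothing touching the cover but the gripper. I saw no sign that the tin or the bystanders had moved, but I did not measure them again at the end.

**What disagreed:**
- **Finger length:** the fingers turned out about 35 mm shorter than stated. The cameras put the closed tips about 10 mm behind the TCP instead of 25 mm ahead. My first grasp closed on air just above the bar and disturbed nothing, and I used the measured length after that.
- **Camera offset:** the top and wrist cameras differed by 2–4 mm sideways. I used the wrist camera for both the lid set and the tin.

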